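# Throw back the hold-down arm that pins the bench block

### The job

One of the two counterweighted hold-down arms is pressing its foot on the steel bench block. Lift that arm by its black handle and swing it up past its balance point, so that it rests fully open by itself on its rear stop. Leave the block lying where it is, and leave the other arm, which has nothing under it, down.

Things in the scene. Friction and masses are not known exactly. Their poses are not given: they have to be found in the camera images.
- hold_arm (a joint): Hinge angle, rad, of the steel arm (26 wide, 8 thick) whose foot is on the block. 0: level (start); grows as the handle is lifted. Hinge pin 95 mm above the table in a fork on a fixed base plate 200x74x10; brass counterweight behind. Balances near 0.89: let go below, it drops shut; beyond 1.1 it swings on slowly to its stop at 1.92 and stays. Lifting takes 1 to 2 N; damped, no spring or latch.
- hold_arm_grip (a point): Centre of the black handle at that arm's end: cylinder 20 mm dia., 50 mm long, parallel to the hinge pin, 95 mm above the table at start, free on both flat ends and above (pinch it from above across its length; it can turn between the fingers). Frame turns with the arm: +x along the arm to the hinge pin, 150 mm away; y along the handle, level; z up at start. It moves on a 150 mm circle.
- bench_block: Plain steel block, 64x64x16 mm, 0.5 kg, loose, lying flat on the base plate (10 mm above the table) under the arm's round foot, whose stem is 85 mm from the hinge pin. Origin: centre of its underside, z up.
- spare_arm (a joint): Hinge angle, rad, of the other hold-down arm, alike in shape and size, on its own base plate some 0.5 m to the left or right of the first. Nothing lies under it, so it hangs lower, at about -0.18. Leave it so. Between the two stands are a turntable with a soldering tile, a wire stand and an upright tin, up to 0.25 m high: keep clear or pass above.
Not all that is in view belongs to the job. Of the things shaped like the bench_block, the steel one is meant.

How it is judged:
By the outcome, as a careful person would: the job done as asked, in the order asked, and still so for the second after the job is handed in, with the robot touching nothing.
It also fails if it takes over 37 s, if anything falls off the work surface, if the arm or the gripper's body presses on something with over 40 N, if the wrist force passes 120 N, or if a joint passes its speed limit or range.

### The arm

A 6-joint arm with a two-finger parallel gripper is mounted at the origin on a cart in front of the work surface, level with it; the furniture and walls round the work are solid. World frame = base frame: x ahead of the robot, y to its left, z up, the work surface at z = 0. Lengths are in m, angles in rad, forces in N, time in s.
With the tool pointing down it reaches from about 0.4 to 0.825 m from the base axis. Payload 7 kg.
Tool frame: the origin (TCP) lies on the mounting face of the last link; the fingertips stand 178 mm ahead of it and the grasp point (between the pads) lies 159 mm ahead of it; z points along the fingers, y is the direction in which the jaws open and shut (so a half turn about z gives the same grasp; the last joint's range is limited). The gripper opens to 88 mm and grips with 3 to 60 N. Pads are 19 mm wide; open, the fingers measure 130 mm over their backs; the gripper's body (78 mm by 193 mm) begins 47 mm behind the grasp point.
Start: joints at [-0.916, 0.359, 0.012, 0, -1.224, -0.288], TCP at [0.242, -0.63, 0.405] pointing down, gripper open.
Joint ranges: [-3.07, 3.07], [-1.43, 2.12], [-1.02, 1.25], [-3.03, 1.67], [-3.05, -0], [-3.03, 3.03]. Speed limits (rad/s): [2.39, 2.39, 3.01, 3.14, 3.14, 3.14].

### API

Orientations are given as [roll, pitch, yaw] about the fixed x, y, z axes, in that order (R = Rz(yaw) Ry(pitch) Rx(roll)).
In Python, from station import * gives the robot as it stands.
- The arm moves only by the tool arm_command, never from a script. Its argument "targets" is a list of rows, each a list of 3 entries, a list of its own where there are three numbers: the turn, a rotation vector about the world's x, y, z in rad, then the shift along the world's x, y, z in mm, then the closure, from 0 (fully open) to 1 (shut). In form: [[[wx, wy, wz], [tx, ty, tz], fingers], ...]. A call has 1 to 8 rows; each row shifts and turns the commanded pose from where the row before left it; what a row does not reach is not made up. A row lasts 1/10 s, in which the tool goes at most 50 mm and 8.59 degrees, less where a joint would pass 70% of its speed; a pose out of reach is approached as far as the arm can. A call with a gripper value outside its range is refused whole. The fingers move at their own pace and stop on an object; "squeeze" is the grip in N (left out, the last holds). Time passes only in rows, so rows that do not move let the fingers close. It gives the time, the measured TCP pose, the force and the opening at its end, in the units of the state.
- get_state(): the state, without advancing time (a new reading comes with each control period).
- grab_frame(name): name is "side" or "top" or "wrist"; returns (picture, depth): 384x512x3 uint8, red, green, blue; 384x512 float32, m along the optical axis (not along the pixel's ray), 0 where there is no reading.
- camera_params(name): a dict with "mtx" (3x3 intrinsics, pixels), "k1" (the pictures are not rectified: a ray, as slopes to the right and down, at radius r is drawn at 1 + k1 r^2 times it, then the intrinsics apply), "eye" and "orientation" of the camera in the world. Camera axes: x right, y down, z forward; pixel columns grow to the right and rows downward; lengths in m; the calibration is good to about 2 mm. A picture is of the moment at which its call begins: read the wrist's pose just before it. camera_params takes no time and is no camera call; for the wrist camera it gives the pose at the moment of the call.
- job_done(): hands the job in, once; it reports no verdict.
The state is a dict: "t": time; "q": joint angles; "qd": joint speeds; "joint_efforts": joint torques, N m; "eef_pos": TCP position; "ee_rot": TCP orientation; "force": force on the tool from outside, world axes, zero at the start; "moment": the same for the moment, N m; "width": finger opening in m.
Only numpy, scipy, OpenCV 4.12 (cv2) and the standard library are available. Lean on these libraries where they do the work, as an engineer would, in place of code of your own. Each camera call takes 0.05 s, during which the arm holds its last target.

## Working session

There is one attempt and no reset: what is moved stays moved. The work goes in short steps, Python scripts to look and compute and a tool call to move; the robot and the scene stay as the last step left them, time stands still between calls to the robot, and variables do not carry over. Pictures are saved under pics/ and viewed, and the job is handed in when it is done.

Besides the shell and the picture viewer there is one more tool, called after "Request:" in YAML: its name, and indented under it one key for each argument. arm_command: Moves the arm, as the interface text tells. Its arguments: {"type":"object","properties":{"targets":{"type":"array"},"squeeze":{"type":"number"}},"required":["targets"]}

```bash
mkdir -p pics; ls; cat > h.py <<'E'
from station import *
import numpy as np, cv2
def save(n,im): cv2.imwrite('pics/'+n,cv2.cvtColor(im,cv2.COLOR_RGB2BGR))
E
python3 - <<'E'
from h import *
s=get_state();print(s)
for n in ("side","top"):
    p,d=grab_frame(n);save(n+'0.png',p);np.savez(n+'0.npz',p=p,d=d)
    print(n,camera_params(n))
E
```

```text
pics
{'t': 0.0, 'q': array([-9.15896659e-01,  3.59394437e-01,  1.10453813e-02, -3.59031051e-04,
       -1.22410210e+00, -2.88104437e-01]), 'qd': array([ 0.00021893,  0.00026619,  0.00074694, -0.00060579,  0.0012734 ,
       -0.00124408]), 'joint_efforts': array([-3.04068762e-04, -5.82717705e+01,  2.93073070e+01,  6.99728519e+00,
        7.17966323e-03, -1.61358962e-04]), 'eef_pos': array([ 0.24200239, -0.62991227,  0.40371009]), 'ee_rot': array([ 3.13991012e+00, -1.46643024e-04, -2.77491957e+00]), 'force': array([-0.3623234 ,  0.84683191,  0.22707279]), 'moment': array([ 0.01178374,  0.03412675, -0.00788092]), 'width': 0.08751838318249952}
side {'mtx': array([[486.77422709,   0.        , 258.68424087],
       [  0.        , 486.77422709, 200.09392883],
       [  0.        ,   0.        ,   1.        ]]), 'k1': -0.09794339764935228, 'eye': array([0.02539659, 0.39087927, 1.40399016]), 'orientation': array([-2.66572957,  0.01101436, -2.25133828])}
top {'mtx': array([[405.60699039,   0.        , 266.24803519],
       [  0.        , 405.60699039, 191.01552497],
       [  0.        ,   0.        ,   1.        ]]), 'k1': -0.038945170013809226, 'eye': array([ 0.37139961, -0.01486682,  1.13841758]), 'orientation': array([-2.97096351, -0.00730193, -1.59885513])}
```

View pics/side0.png

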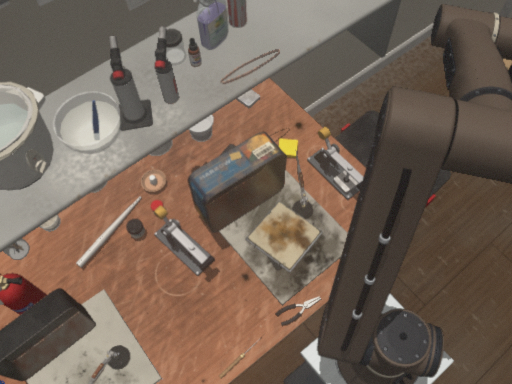

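View pics/top0.png

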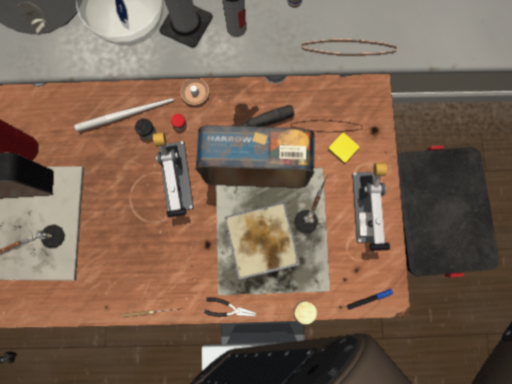

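```bash
python3 - <<'E'
from h import *
a=np.load('top0.npz')['p'];b=np.load('side0.npz')['p']
L=cv2.resize(a[125:230,140:215],None,fx=5,fy=5,interpolation=2)
R=cv2.resize(a[150:255,335:410],None,fx=5,fy=5,interpolation=2)
save('c1.png',np.hstack([L,R]))
L=cv2.resize(b[190:285,140:230],None,fx=4.4,fy=4.4,interpolation=2)
R=cv2.resize(b[115:210,295:385],None,fx=4.4,fy=4.4,interpolation=2)
save('c2.png',np.hstack([L,R]))
E
```

```text
(no output)
```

View pics/c1.png

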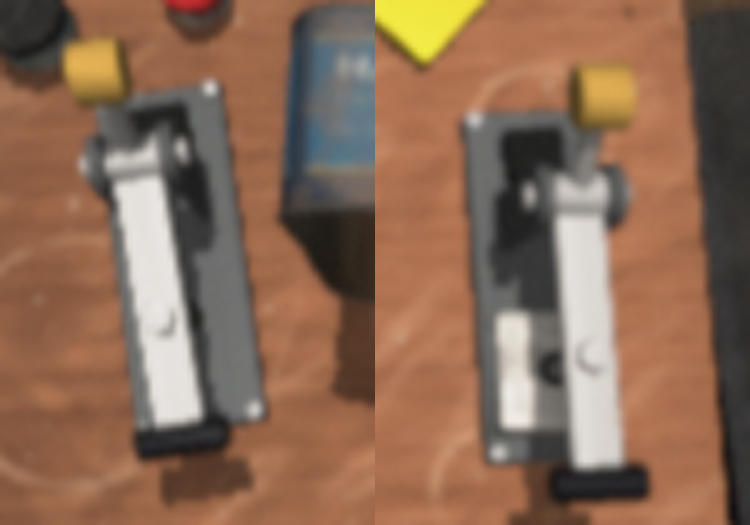

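View pics/c2.png

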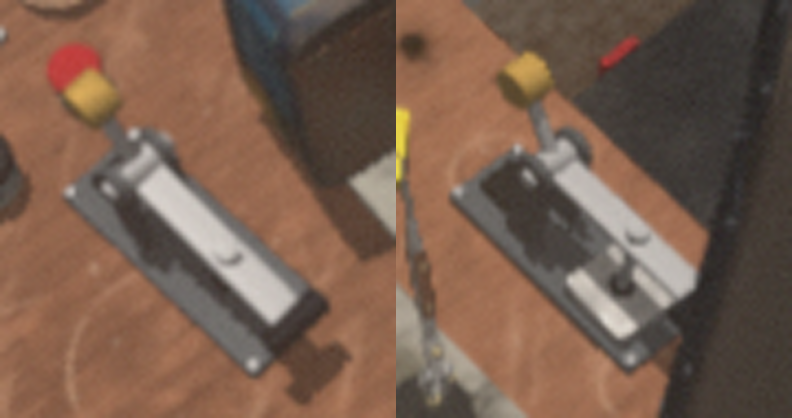

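Candidates for the arm in top view: the left arm (170,180), with nothing under it, and the right arm (370,210), with a bright steel block under its foot. The crop confirms the right arm. Its handle is at about (380,247) and its hinge at about (376,189). The left one is the spare. Next I measure these points.

```bash
cat >> h.py <<'E'
from scipy.spatial.transform import Rotation as Ro
def ray(c,uv):
    K=c['mtx']; x,y=(uv[0]-K[0,2])/K[0,0],(uv[1]-K[1,2])/K[1,1]
    rd=np.hypot(x,y); r=rd
    for _ in range(20): r=rd/(1+c['k1']*r*r)
    f=r/rd if rd>0 else 1
    R=Ro.from_euler('xyz',c['orientation']).as_matrix()
    return R@np.array([x*f,y*f,1.])
def onz(c,uv,z):
    d=ray(c,uv); return c['eye']+d*(z-c['eye'][2])/d[2]
E
python3 - <<'E'
from h import *
D=np.load('top0.npz');p,d=D['p'],D['d'];c=camera_params('top')
sub=p[238:256,362:398].astype(int);m=(sub.max(2)<60)
n,lab,st,ce=cv2.connectedComponentsWithStats(m.astype(np.uint8))
for i in range(1,n):print(st[i],ce[i])
print(sub.max(2)[::2,::2])
for nm,uv,z in [('handle',(380,246.6),.095),('hl',(370.2,246.6),.095),('hr',(389.6,246.6),.095),('hinge',(376,188.6),.1),('plateTL',(355.,173.8),.01),('plateBL',(359.6,240.4),.01),('bulk foot bolt',(378,220.5),.1),('blkTL',(360,212.5),.026),('blkBL',(360,236),.026),('brass',(381,169),.12),('spareH',(176.5,212.5),.07),('tinTL',(200,127),.2),('tinBR',(312,165),.2)]:
    u,v=int(round(uv[0])),int(round(uv[1]))
    q=ray(c,uv)
    R=Ro.from_euler('xyz',c['orientation']).as_matrix()
    print(nm,onz(c,uv,z).round(4),'depthpt',(c['eye']+q*d[v,u]).round(4))
E
```

```text
[  5   0  22  13 130] [14.98461538  7.3       ]
[[106 102  65  58  58  60 155 221 221 218 215 182 170 173 172 168 166 167]
 [115 105  64  58  56  58 141 221 221 218 215 176 164 168 168 168 166 166]
 [106  95  76  76  66  58 117 207 205 181 177 139 109 127 166 170 170 170]
 [166 135  95  90  47  32  45  73  73  59  57  46  34  49 150 171 169 168]
 [168 142  95  86  35  40  43  42  43  43  43  41  42  43 141 172 172 172]
 [168 159 101  87  41  32  31  33  33  32  33  32  31  39 140 173 176 178]
 [169 162 102  88  71  50  80  94  96 101 118 119 121 141 168 177 184 185]
 [141 129  96  95  98  93 114 127 160 178 178 177 177 182 184 187 190 188]
 [104  90  92  94  96  92  92  92 146 172 172 172 169 171 177 183 180 174]]
handle [ 0.3985 -0.3151  0.095 ] depthpt [ 0.3981 -0.3115  0.1075]
hl [ 0.3992 -0.2898  0.095 ] depthpt [ 0.399  -0.2875  0.1038]
hr [ 0.3977 -0.34    0.095 ] depthpt [ 0.4001 -0.3694  0.0006]
hinge [ 0.5488 -0.3144  0.1   ] depthpt [ 0.5478 -0.3128  0.1055]
plateTL [ 0.6086 -0.2832  0.01  ] depthpt [ 0.6081 -0.2826  0.0125]
plateBL [ 0.4195 -0.2838  0.01  ] depthpt [ 0.4192 -0.2823  0.0165]
bulk foot bolt [ 0.4652 -0.3134  0.1   ] depthpt [ 0.4642 -0.3102  0.1114]
blkTL [ 0.4955 -0.2862  0.026 ] depthpt [ 0.4956 -0.2863  0.0253]
blkBL [ 0.4308 -0.2819  0.026 ] depthpt [ 0.4315 -0.2851  0.0126]
brass [ 0.5964 -0.3255  0.12  ] depthpt [ 0.5851 -0.3099  0.1711]
spareH [0.5038 0.2115 0.07  ] depthpt [0.5025 0.2093 0.0806]
tinTL [0.694  0.1293 0.2   ] depthpt [0.6826 0.1242 0.233 ]
tinBR [ 0.5927 -0.1368  0.2   ] depthpt [ 0.5847 -0.1324  0.2336]
```

Request:
arm_command:
  targets:
    - [[0,0,-0.02],[8,16,0],0]
    - [[0,0,-0.03],[12,24,-3],0]
    - [[0,0,-0.03],[12,24,-3],0]
    - [[0,0,-0.03],[12,24,-3],0]
    - [[0,0,-0.03],[12,24,-3],0]
    - [[0,0,-0.03],[12,24,-3],0]
    - [[0,0,-0.03],[12,24,-3],0]
    - [[0,0,-0.03],[12,24,-3],0]

```text
t: 0.9
eef_pos: [0.3343, -0.445, 0.3832]
ee_rot: [3.141, -0.0, -3.006]
force: [1.5, -0.3, -0.1]
width: 0.0878
```

Request:
arm_command:
  targets:
    - [[0,0,-0.03],[12,24,-3],0]
    - [[0,0,-0.03],[12,24,-3],0]
    - [[0,0,-0.03],[12,24,-3],0]
    - [[0,0,-0.03],[12,24,-3],0]
    - [[0,0,-0.017],[8,20,-3],0]
    - [[0,0,0],[0,0,0],0]

```text
t: 1.5
eef_pos: [0.3905, -0.3282, 0.3682]
ee_rot: [3.141, -0.001, -3.14]
force: [-1.2, -0.8, -0.4]
width: 0.0878
```

```bash
python3 - <<'E'
from h import *
s=get_state();print(s['t'],s['eef_pos'],s['ee_rot'],s['q'].round(2))
c=camera_params('wrist');p,d=grab_frame('wrist');save('w1.png',p);np.savez('w1.npz',p=p,d=d);print(c)
import pickle;pickle.dump(c,open('w1.pkl','wb'))
E
```

```text
1.5 [ 0.39047261 -0.32824275  0.36817416] [ 3.14082022e+00 -5.60115735e-04 -3.14023081e+00] [-0.31  0.12 -0.4  -0.   -1.06 -1.26]
{'mtx': array([[281.08663686,   0.        , 257.15594217],
       [  0.        , 281.08663686, 191.81806078],
       [  0.        ,   0.        ,   1.        ]]), 'k1': 0.023091696471573178, 'eye': array([ 0.3165182 , -0.32651335,  0.34811153]), 'orientation': array([ 2.86349495e+00, -9.10554034e-04,  1.57346187e+00])}
```

View pics/w1.png

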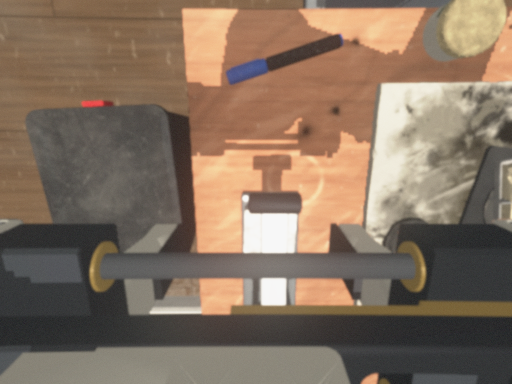

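The handle is at cols 244–301, rows 191–213 in the wrist view, right of the jaw centre (about 255).

```bash
python3 - <<'E'
from h import *
import pickle
c=pickle.load(open('w1.pkl','rb'));D=np.load('w1.npz');p,d=D['p'],D['d']
g=p.max(2).astype(int);print(g[186:218:2,238:308:3])
for uv in [(243,203),(302,203),(272.5,203),(272.5,191),(272.5,213)]:
    u,v=map(int,uv);print(uv,onz(c,uv,.095).round(4),(c['eye']+ray(c,uv)*d[v,u]).round(4))
E
```

```text
[[244 243 241 239 240 241 243 243 195 163 176 169 165 167 184 241 241 241
  241 240 241 244 241 241]
 [243 241 240 239 240 242 243 243 193 162 176 174 166 171 185 241 241 241
  241 241 242 244 243 241]
 [239 235 211 214 215 218 220 217 172 157 169 176 166 167 170 217 217 216
  216 216 235 244 243 242]
 [236 223 143 142 140 138 138 138 132 128 134 140 134 133 133 133 133 132
  133 134 194 243 243 243]
 [240 212 164 154 112 105 108 106 105 103 102 103 102 103  99 102 100 100
  102 100 120 232 242 242]
 [241 204 244 239 110 108 106 104 107 104 104 104 104 102 101 101 101 103
  101  99 101 208 241 241]
 [240 216 247 246 113 111 109 108 107 106 105 107 107 108 105 107 100 105
  102 106 101 177 239 241]
 [243 220 245 238 118 114 113 113 112 110 113 111 110 111 111 108 108 106
  105 105 107 160 243 245]
 [244 217 204 181 118 119 121 117 117 120 118 117 115 117 114 113 115 114
  113 111 111 173 246 247]
 [245 217 184 141 117 121 122 124 120 123 120 125 122 124 121 123 123 119
  120 118 118 175 246 246]
 [244 217 170 131 121 121 121 122 127 126 126 129 126 129 128 124 128 127
  127 124 126 170 245 244]
 [245 218 170 145 116 122 123 125 123 121 121 121 123 125 121 124 124 124
  122 121 124 185 244 244]
 [245 219 199 235 124 116 119 119 117 117 117 116 115 116 117 114 114 113
  114 115 116 217 245 245]
 [245 229 225 247 174 137 136 135 131 135 138 136 136 134 133 133 131 129
  131 124 131 234 245 244]
 [245 230 235 247 245 244 243 243 237 245 245 245 244 244 245 244 242 240
  242 233 190 243 244 244]
 [245 229 238 247 247 247 247 247 246 247 247 247 247 247 247 247 247 247
  247 246 217 243 243 239]]
(243, 203) [ 0.3998 -0.3395  0.095 ] [ 0.4278 -0.3438  0.0099]
(302, 203) [ 0.3997 -0.2836  0.095 ] [ 0.3974 -0.2848  0.1019]
(272.5, 203) [ 0.3998 -0.3115  0.095 ] [ 0.397  -0.312   0.1034]
(272.5, 191) [ 0.3879 -0.3117  0.095 ] [ 0.4149 -0.3062 -0.0005]
(272.5, 213) [ 0.4098 -0.3114  0.095 ] [ 0.4082 -0.3116  0.0995]
```

Request:
arm_command:
  targets:
    - [[0,0,0],[8,16,0],0]
    - [[0,0,0],[0,0,-14],0]
    - [[0,0,0],[0,0,-20],0]
    - [[0,0,0],[0,0,-20],0]
    - [[0,0,0],[0,0,-20],0]
    - [[0,0,0],[0,0,-20],0]
    - [[0,0,0],[0,0,-18],0]
    - [[0,0,0],[0,0,0],0]

```text
t: 2.35
eef_pos: [0.3969, -0.3143, 0.2544]
ee_rot: [3.14, -0.004, 3.14]
force: [-0.5, -0.7, 0.2]
width: 0.0876
```

```bash
python3 - <<'E'
from h import *
s=get_state();print(s['t'],s['eef_pos'],s['ee_rot'],s['force'])
c=camera_params('wrist');p,d=grab_frame('wrist');save('w2.png',p)
E
```

```text
2.35 [ 0.39691832 -0.31431074  0.25444873] [ 3.13993939 -0.00433395  3.14049436] [-0.53269176 -0.67488265  0.21638739]
```

View pics/w2.png

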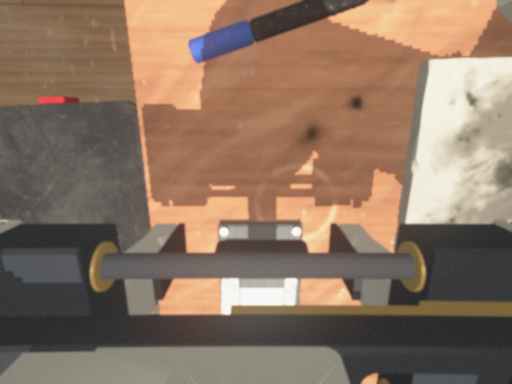

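The handle (cols 219–302) is about 2 mm to the right of the jaw centre. I nudge the tool across and close gently.

Request:
arm_command:
  targets:
    - [[0,0,0],[1,2,0],0.2]
    - [[0,0,0],[0,0,0],0.5]
    - [[0,0,0],[0,0,0],0.6]
    - [[0,0,0],[0,0,0],0.6]
    - [[0,0,0],[0,0,0],0.6]
    - [[0,0,0],[0,0,0],0.6]
  squeeze: 15

```text
t: 3.0
eef_pos: [0.3991, -0.312, 0.2569]
ee_rot: [3.141, 0.0, 3.141]
force: [0.2, 1.7, 2.6]
width: 0.0499
```

Request:
arm_command:
  targets:
    - [[0,0,0],[0.2,0,7.5],0.6]
    - [[0,0,0],[0.6,0,7.5],0.6]
    - [[0,0,0],[0.9,0,7.4],0.6]
    - [[0,0,0],[1.3,0,7.4],0.6]
    - [[0,0,0],[3.7,0,14.5],0.6]
    - [[0,0,0],[5.1,0,14.1],0.6]
    - [[0,0,0],[0,0,0],0.6]

```text
t: 3.7
eef_pos: [0.4111, -0.3119, 0.3169]
ee_rot: [3.142, 0.001, 3.142]
force: [-1.9, 3.1, 1.0]
width: 0.0499
```

```bash
python3 - <<'E'
from h import *
s=get_state();print(s['t'],s['eef_pos'],s['ee_rot'],s['force'],s['moment'],s['width'])
p,d=grab_frame('top');save('t3.png',cv2.resize(p[120:270,300:430],None,fx=4,fy=4))
E
```

```text
3.7 [ 0.41107009 -0.31188441  0.31688482] [3.14156089e+00 9.02619875e-04 3.14150773e+00] [-1.85953194  3.05076683  0.98019998] [ 0.89634236  0.43584961 -0.00551331] 0.04992906851451442
```

View pics/t3.png

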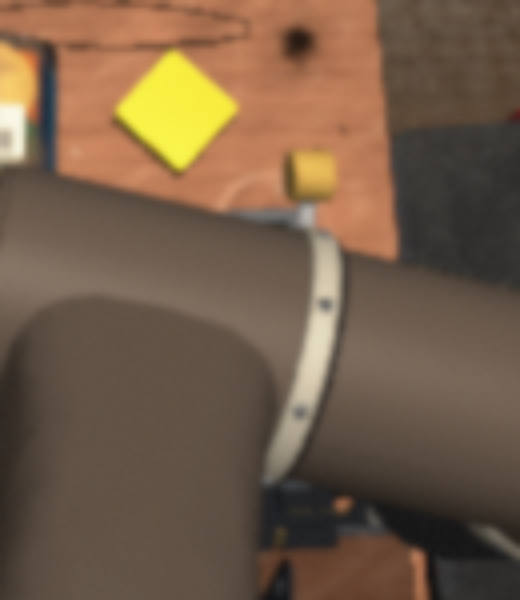

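Forces are low, and the brass weight has moved from (381,169) to about (378,164), so the arm is lifting. I continue along the arc.

Request:
arm_command:
  targets:
    - [[0,0,0],[6.6,0,13.5],0.6]
    - [[0,0,0],[7.8,0,12.8],0.6]
    - [[0,0,0],[9.1,0,11.9],0.6]
    - [[0,0,0],[10.2,0,11.0],0.6]
    - [[0,0,0],[11.3,0,9.9],0.6]
    - [[0,0,0],[12.2,0,8.7],0.6]
    - [[0,0,0],[0,0,0],0.6]

```text
t: 4.45
eef_pos: [0.4686, -0.3117, 0.3839]
ee_rot: [3.141, -0.0, -3.141]
force: [-4.2, 6.2, 6.4]
width: 0.0498
```

Request:
arm_command:
  targets:
    - [[0,0,0],[13,0,7.5],0.6]
    - [[0,0,0],[13.6,0,6.1],0.6]
    - [[0,0,0],[14.3,0,4.7],0.6]
    - [[0,0,0],[7.3,0,2],0.6]
    - [[0,0,0],[0,0,0],0.6]

```text
t: 4.95
eef_pos: [0.517, -0.3116, 0.4037]
ee_rot: [3.141, 0.0, -3.141]
force: [-1.3, 5.2, 4.2]
width: 0.0497
```

```bash
python3 - <<'E'
from h import *
s=get_state();print(s['t'],s['eef_pos'],s['ee_rot'],s['force'],s['moment'],s['width'])
p,d=grab_frame('wrist');save('w4.png',p)
p,d=grab_frame('side');save('s4.png',p)
E
```

```text
4.95 [ 0.51695742 -0.3115893   0.40366224] [ 3.14110602e+00  1.80298827e-04 -3.14118752e+00] [-1.27473329  5.22220045  4.24393779] [2.12133885 0.32589819 0.10912202] 0.04965110150667597
```

View pics/w4.png

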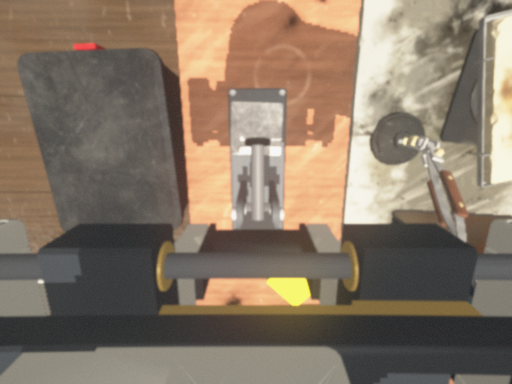

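View pics/s4.png

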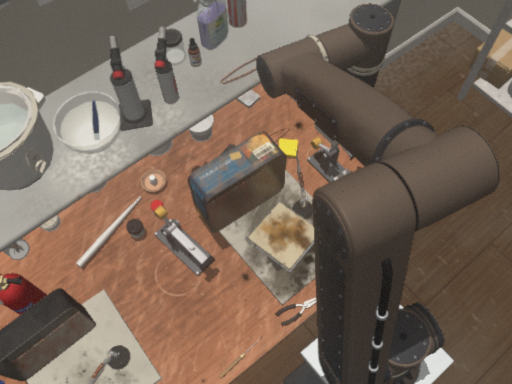

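The block (around (258,130)) is lying on the plate. I go just over the top, then release and rise.

Request:
arm_command:
  targets:
    - [[0,0,0],[14.5,0,2.5],0.6]
    - [[0,0,0],[14.5,0,1],0.6]
    - [[0,0,0],[0,0,0],0.6]
    - [[0,0,0],[0,0,0],0.3]
    - [[0,0,0],[0,0,0],0]
    - [[0,0,0],[0,0,0],0]
    - [[0,0,0],[0,0,0],0]

```text
t: 5.75
eef_pos: [0.5449, -0.3123, 0.4066]
ee_rot: [-3.141, -0.0, 3.141]
force: [0.3, 0.1, -0.1]
width: 0.0759
```

Request:
arm_command:
  targets:
    - [[0,0,0],[0,0,10],0]
    - [[0,0,0],[-2,0,20],0]
    - [[0,0,0],[-5,0,20],0]
    - [[0,0,0],[-15,0,20],0]
    - [[0,0,0],[-25,0,10],0]
    - [[0,0,0],[-30,0,0],0]
    - [[0,0,0],[-30,0,0],0]
    - [[0,0,0],[-30,0,0],0]

```text
t: 6.55
eef_pos: [0.4069, -0.3121, 0.4876]
ee_rot: [-3.141, 0.001, 3.141]
force: [0.4, -0.0, -0.3]
width: 0.0878
```

Request:
arm_command:
  targets:
    - [[0,0,0],[-20,0,0],0]
    - [[0,0,0],[0,0,0],0]
    - [[0,0,0],[0,0,0],0]
    - [[0,0,0],[0,0,0],0]
    - [[0,0,0],[0,0,0],0]
    - [[0,0,0],[0,0,0],0]
    - [[0,0,0],[0,0,0],0]
    - [[0,0,0],[0,0,0],0]

```text
t: 7.35
eef_pos: [0.3885, -0.3121, 0.4865]
ee_rot: [3.141, -0.0, 3.142]
force: [-0.4, 0.6, 0.6]
width: 0.0876
```

```bash
python3 - <<'E'
from h import *
s=get_state();print(s['t'],s['eef_pos'],s['force'],s['width'])
p,d=grab_frame('wrist');save('w5.png',p)
p,d=grab_frame('top');save('t5.png',p)
p,d=grab_frame('side');save('s5.png',p)
E
```

```text
7.35 [ 0.38853559 -0.31207783  0.48645552] [-0.36414626  0.57679129  0.60936975] 0.08762392430237217
```

View pics/w5.png

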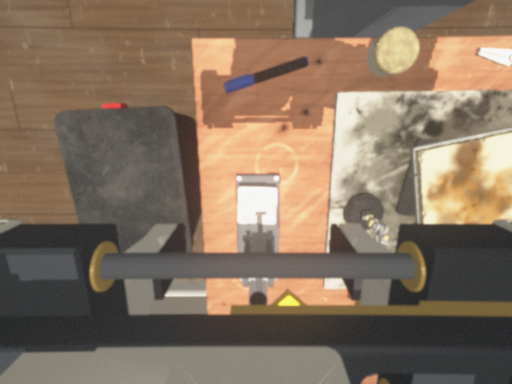

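View pics/t5.png

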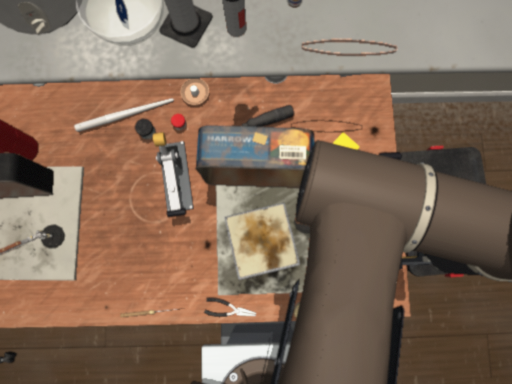

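View pics/s5.png

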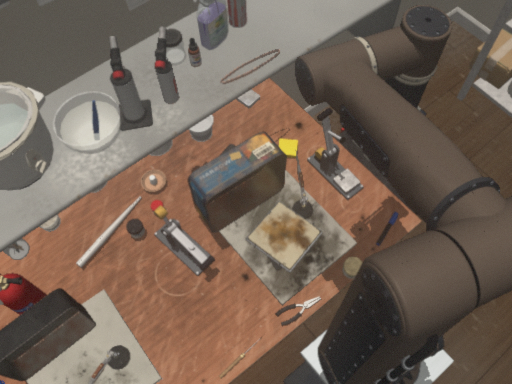

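The side view shows the arm open, with its handle at (320,112). The block is on its plate at (345,185), and the spare arm is still down. I wait and check that it has settled.

Request:
arm_command:
  targets:
    - [[0,0,0],[0,0,0],0]
    - [[0,0,0],[0,0,0],0]
    - [[0,0,0],[0,0,0],0]
    - [[0,0,0],[0,0,0],0]
    - [[0,0,0],[0,0,0],0]
    - [[0,0,0],[0,0,0],0]
    - [[0,0,0],[0,0,0],0]
    - [[0,0,0],[0,0,0],0]

```text
t: 8.3
eef_pos: [0.3883, -0.3121, 0.4867]
ee_rot: [3.142, -0.0, 3.141]
force: [-0.9, 0.2, -0.6]
width: 0.0877
```

```bash
python3 - <<'E'
from h import *
s=get_state();print(s['t'],s['force'])
c=camera_params('side');p,d=grab_frame('side');save('s6.png',p)
o=cv2.cvtColor(cv2.imread('pics/s5.png'),cv2.COLOR_BGR2RGB)
z=lambda a:cv2.resize(a[95:210,295:375],None,fx=4.5,fy=4.5,interpolation=2)
save('c6.png',np.hstack([z(o),z(p)]))
diff=cv2.absdiff(o,p)[95:200,295:375];print('diff',diff.max(),diff.mean())
for uv in [(316,110),(320,112),(325,116),(330,140)]:
    print(uv,(c['eye']+ray(c,uv)*d[uv[1],uv[0]]).round(3))
E
```

```text
8.3 [-0.94488109  0.22312953 -0.62570941]
diff 16 2.0418253968253968
(316, 110) [ 1.129 -0.876 -0.733]
(320, 112) [ 1.119 -0.901 -0.761]
(325, 116) [ 0.592 -0.303  0.243]
(330, 140) [ 0.563 -0.313  0.141]
```

View pics/c6.png

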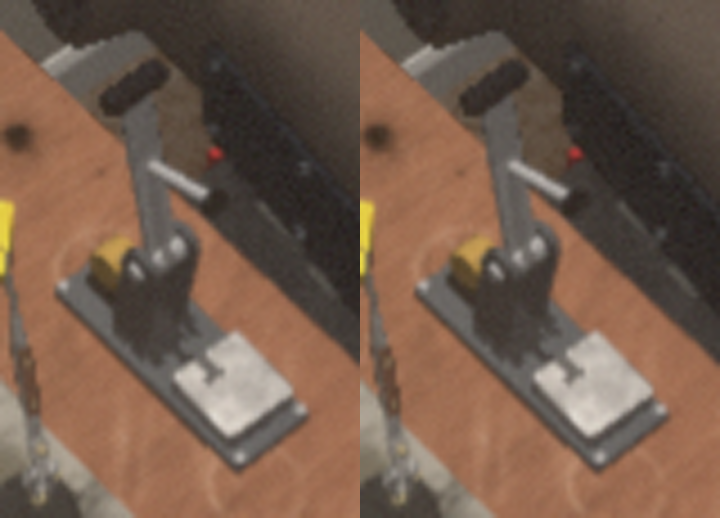

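```bash
python3 -c "
from station import *
print(job_done())"
```

```text
the job is handed in; nothing more can be done
None
```

The hold-down arm over the steel block is now fully open, resting by itself on its rear stop, and the job is handed in. It took about 8.4 s of the 37 s.

I chose the right-hand arm, because the steel block was under its foot and the left one had nothing under it. I pinched its handle across the two flat ends and lifted it along its 150 mm arc to about 1.54 rad, well past balance. Then I let go and backed the gripper away.

**Last checks:**
- **Lifted arm:** two side views about 1 s apart showed it at rest. A depth reading near the handle end (x 0.592, z 0.243 m) fits the 1.92 rad stop.
- **Block:** it lies flat on its base plate. I judged this by eye and did not re-measure its position.
- **Spare arm and the things between:** they look undisturbed and the spare arm is still down.
- **Forces:** the tool force readings after each move stayed under 10 N. The gripper is open and touching nothing.

The only disagreement was between two cameras on the handle's sideways position, by about 3 mm. A close wrist view settled it before I closed the gripper. None of the checks failed.

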